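# Refit the letter scale's platter and zero it

## Robot

A 6-joint arm with a two-finger parallel gripper is mounted at the origin on the work surface. World frame = base frame: x ahead of the robot, y to its left, z up, the work surface at z = 0. Lengths are in m, angles in rad, forces in N, time in s.
With the tool pointing down it reaches from about 0.35 to 0.85 m from the base axis. Payload 8.1 kg.
Tool frame: the origin (TCP) lies on the centre line of the jaws, within the pads' length; the fingertips stand 11 mm ahead of it and the grasp point (between the pads) lies 8 mm behind it; z points along the fingers, y is the line along which they close (so a half turn about z gives the same grasp; the last joint's range is limited). The gripper opens to 93 mm and grips with 3 to 60 N. Pads are 15 mm wide; open, the fingers measure 128 mm over their backs; the gripper's body (75 mm by 188 mm) begins 65 mm behind the grasp point.
Start: joints at [-1.319, 0.13, 1.488, -0, 1.523, -0.085], TCP at [0.198, -0.566, 0.23] pointing down, gripper open.
Joint ranges: [-2.96, 2.96], [-0.89, 2.26], [0.02, 2.5], [-1.34, 4.48], [0, 2.73], [-2.66, 2.66]. Speed limits (rad/s): [2.39, 2.39, 2.79, 3.14, 3.14, 3.14].

## Interface

Orientations are given as [roll, pitch, yaw] about the fixed x, y, z axes, in that order (R = Rz(yaw) Ry(pitch) Rx(roll)).
In Python, from workcell import r gives the robot as it stands.
- The arm moves only by the shell command python3 -m pendant 'ROWS' [FORCE]. ROWS is JSON, a list of rows, each an object of numbers: "ax", "ay", "az": the turn, a rotation vector about the world's x, y, z in degrees; "tx", "ty", "tz": the shift along the world's x, y, z in mm; "gripper": the opening, from 0 (shut) to 1 (fully open). In form: [{"ax": .., "ay": .., "az": .., "tx": .., "ty": .., "tz": .., "gripper": ..}, ...]. A call has 1 to 20 rows; each row shifts and turns the commanded pose from where the row before left it; what a row does not reach is not made up. A row lasts 1/12 s, in which the tool goes at most 41.7 mm and 7.16 degrees, less where a joint would pass 70% of its speed; a pose out of reach is approached as far as the arm can. A call is refused whole if a number of a shift passes 41.7 or a number of a turn 7.16, either way. A call with a gripper value outside its range is refused whole. The fingers move at their own pace and stop on an object; FORCE is the grip in N (left out, the last holds). Time passes only in rows, so rows that do not move let the fingers close. It gives the time, the measured TCP pose, the force, the opening and the grip force at its end, in the units of the state.
- r.get_state(): the state, without advancing time (a new reading comes with each control period).
- r.grab_frame(name): name is "side" or "top"; returns the picture (480x640x3 uint8, blue, green, red); there is no depth.
- r.camera_params(name): a dict with "fovy" (degrees; the focal length in pixels is half the picture's height over the tangent of half this angle, whatever the lens; pixels are square), "cx", "cy" (the principal point, pixels), "dist" ([k1, k2, p1, p2, k3] as OpenCV has them; the pictures are not rectified), "cam_to_world" (4x4, takes a point from camera to world coordinates). Camera axes: x right, y up, looking along -z (the intrinsics and any distortion apply to the point x, -y, -z); pixel columns grow to the right and rows downward; lengths in m; the calibration is good to about 2 mm. A picture is of the moment at which its call begins. camera_params takes no time and is no camera call.
- r.close_job(): hands the job in; it is judged then, once.
The state is a dict: "time": time; "joints": joint angles; "qd": joint speeds; "tau": joint torques, N m; "tool_pos": TCP position; "tool_rot": TCP orientation; "contact_force": force on the tool from outside, world axes, zero at the start; "ft_torque": the same for the moment, N m; "grip_width": opening from 0.0 (shut) to 1.0 (fully open); "grasp_force": force on a finger pad.
Only numpy, scipy, OpenCV 4.12 (cv2) and the standard library are available. Lean on these libraries where they do the work, as an engineer would, in place of code of your own. Each camera call takes 0.05 s, during which the arm holds its last target. There are 200 camera calls.

## Task

The letter scale's platter has been taken off for cleaning: put it back the right way round, nudging it until its hole drops over the locating pin and it sits level on all four pads, and let go of it. Be gentle, the load cell is a 2 kg one and must never feel more than that. Then, with nothing touching the platter, press the scale's zero key and let it come up; leave the other things on the counter alone.

Things in the scene. Friction and masses are not known exactly. Their poses are not given: they have to be found in the camera images.
- scale: 2 kg letter scale, fixed to the counter; black housing 34 high, from 135 in front (-x) to 130 behind (+x) of its origin and 90 to each side; a grey console (42 high) with display and keys forms its front. Origin on the counter, z up. Its platter is off: on top is a bare H-shaped aluminium load carrier. A seated platter's origin is 47 above the scale's, its x the same way as the scale's x. (mm)
- carrier_nominal (a point): where the drawing puts the middle of the load carrier at pad height: 35 towards +x of the scale's origin, 55 up, axes as the scale's. The carrier is 136 (x) x 124 (y), its bars' top 50 up; 4 round rubber pads, tops 55 up, stand 58 in x and 50 in y from its middle. It is sprung in height: it sinks about 1 per 10 N of load, and gives nothing sideways. The platter's origin comes over its middle. (mm)
- pin_nominal (a point): where the drawing puts the top of the locating pin: 90 towards +x of the scale's origin, 66 up, axes as the scale's. The carrier is bolted on through slotted holes, so the whole of it, pin and pads, really sits up to 6 off in the scale's x and up to 6 in its y (not turned, heights true). The pin is upright steel, 10 in diameter, flat-topped, its top 11 above the pads. (mm)
- platter: stainless platter 170 (x) x 150 (y), 270 to 370 g, balanced about its origin, the right way up on the counter. Origin: centre, at the lower edge of its skirt, z up. Plate 6 thick, top 14 above the origin; a 3 thick skirt hangs 8 below it all round, with 10 or more of play round the carrier. Two upright grey letter rails stand on it (see rails). (mm)
- rails (a point): the place to take the platter: middle of its two parallel letter rails, 29 above the platter's origin; axes as the platter's. Each rail is 90 long in y and 5 thick, with a gap of 14 between, so 24 over both in x; they rise 30 from the plate's top (14) to 44 above the platter's origin. Grip both together from above, fingers closing along the platter's x. (mm)
- platter_hole (a point): centre of the platter's only hole, 13 in diameter, right through the plate, 55 towards +x of the platter's origin, y = 0, at the plate's underside (8 above the platter's origin); axes as the platter's. On the seated platter the pin shows 5 above the plate's top. (mm)
- key_top (a point): centre of the top of the zero key, the scale's only raised key: 26 x 22, standing 5.5 above the console, at its right-hand end (100 towards -x and 60 towards -y of the scale's origin), top 47.5 above the counter; axes as the scale's. It is pressed straight down. (mm)
- zero_key (a joint): travel of the spring-return zero key in m: 0 = up (as it starts), 0.004 = fully down, which takes about 4 N; pressed means more than 0.0025
- tape_roll: roll of clear packing tape lying flat, 100 across, 48 high, origin at the centre of its underside (mm); leave it where it is
- marker: marker pen lying down, 140 long, 19 thick, origin at the middle of its underside, x along it (mm); leave it where it is
- cutter: carton knife lying flat, handle 150 x 28 x 14, origin under its middle, x along it (mm); leave it where it is
- label_roll: roll of blank labels standing on its face, 90 across, 60 high, origin at the centre of its underside (mm); leave it where it is
- small_carton: taped cardboard carton 150 x 110 x 80, origin at the centre of its underside (mm); leave it where it is
- stapler: desk stapler 140 x 34 x 51, origin at the centre of its underside, x along it (mm); leave it where it is
Not all that is in view belongs to the job. Leave any green look-alike of the platter alone.

How it is judged:
By the outcome, as a careful person would: the job done as asked, in the order asked, and still so for the second after the job is handed in, with the robot touching nothing.
It also fails if it takes over 67 s, if anything falls off the work surface, if the arm or the gripper's body presses on something with over 40 N, if the wrist force passes 120 N, or if a joint passes its speed limit or range.

## Working session

There is one attempt and no reset: what is moved stays moved. The work goes in short steps, Python scripts to look and compute and a shell command to move; the robot and the scene stay as the last step left them, time stands still between calls to the robot, and variables do not carry over. Pictures are saved under pics/ and viewed, at most 10 in all, crops included, and the job is handed in when it is done.

```bash
ls; mkdir -p pics; python3 - <<'E'
from workcell import r
import cv2,json
for n in("side","top"):
    cv2.imwrite(f"pics/{n}0.png",r.grab_frame(n)); p=r.camera_params(n); print(n,p)
s=r.get_state(); print(s)
E
```

```text
pics
side {'fovy': 45.615902723626924, 'cx': 321.75030969681205, 'cy': 231.54994157115826, 'dist': array([-0.02747028,  0.        ,  0.        ,  0.        ,  0.        ]), 'cam_to_world': array([[-0.99162842,  0.07725353, -0.10346485,  0.41872063],
       [-0.12781533, -0.70106907,  0.70154501,  1.09438953],
       [-0.01833918,  0.70889636,  0.70507419,  1.16609265],
       [ 0.        ,  0.        ,  0.        ,  1.        ]])}
top {'fovy': 43.726096843102056, 'cx': 316.60957235846513, 'cy': 239.615471506514, 'dist': array([-0.20069502,  0.        ,  0.        ,  0.        ,  0.        ]), 'cam_to_world': array([[ 0.02803669,  0.97220064, -0.23246476,  0.28341937],
       [-0.99958654,  0.02578343, -0.01272635,  0.00149498],
       [-0.00637883,  0.23272545,  0.97252156,  1.40087994],
       [ 0.        ,  0.        ,  0.        ,  1.        ]])}
{'time': 0.1, 'joints': array([-1.31936567e+00,  1.31127895e-01,  1.48917220e+00, -2.61393375e-05,
        1.52301762e+00, -8.53820932e-02]), 'qd': array([-0.00247315, -0.00435661, -0.00249373,  0.00020887,  0.00215328,
        0.00155171]), 'tau': array([ 1.28122476e-03, -5.61339855e+01, -4.93096697e+01,  7.69962952e-02,
        2.90478679e-02, -2.40107931e-05]), 'tool_pos': array([ 0.19818368, -0.56578607,  0.22866611]), 'tool_rot': array([-3.13987165e+00, -1.21097863e-04,  3.36813917e-01]), 'contact_force': array([-0.18342919, -0.0603739 ,  0.63052657]), 'ft_torque': array([-0.01664073, -0.00464169, -0.00790629]), 'grasp_force': 0.0, 'grip_width': 0.9991030764279203}
```

View pics/side0.png

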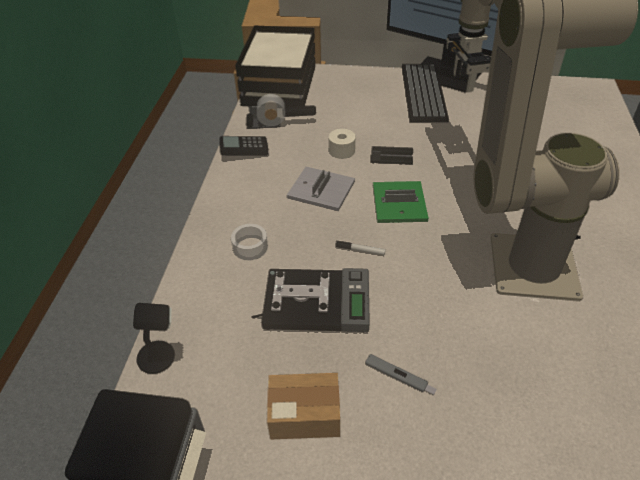

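View pics/top0.png

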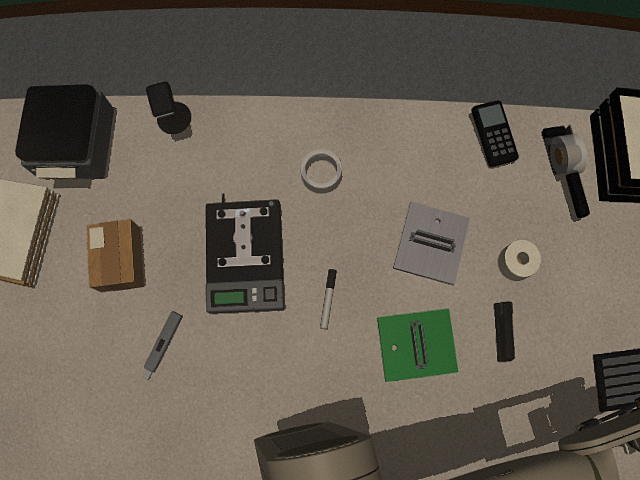

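The grey platter is at top (432,243) and side (321,187), with its hole at about top (437,221). The green look-alike is at top (418,345) and side (400,200), so I leave it alone. The grey one fits the description (stainless, grey rails). The scale is at top (244,256). Next is one enlarged composite to confirm this and pick points.

```bash
python3 - <<'E'
import cv2,numpy as np
t=cv2.imread("pics/top0.png");s=cv2.imread("pics/side0.png")
def c(im,x,y,w,h):
    k=cv2.resize(im[y:y+h,x:x+w],(400,300),interpolation=cv2.INTER_CUBIC)
    k=np.clip(k.astype(float)*1.4,0,255).astype(np.uint8)
    for i in range(0,w,10): cv2.line(k,(int(i*400/w),0),(int(i*400/w),4 if i%50 else 10),(0,0,255),1)
    for i in range(0,h,10): cv2.line(k,(0,int(i*300/h)),(4 if i%50 else 10,int(i*300/h)),(0,0,255),1)
    return k
a=np.vstack([np.hstack([c(t,380,190,120,90),np.hstack([c(t,165,195,160,120)])]),np.hstack([c(s,270,150,100,75),c(s,250,255,132,99)])])
cv2.imwrite("pics/comp.png",a)
E
```

```text
(no output)
```

View pics/comp.png

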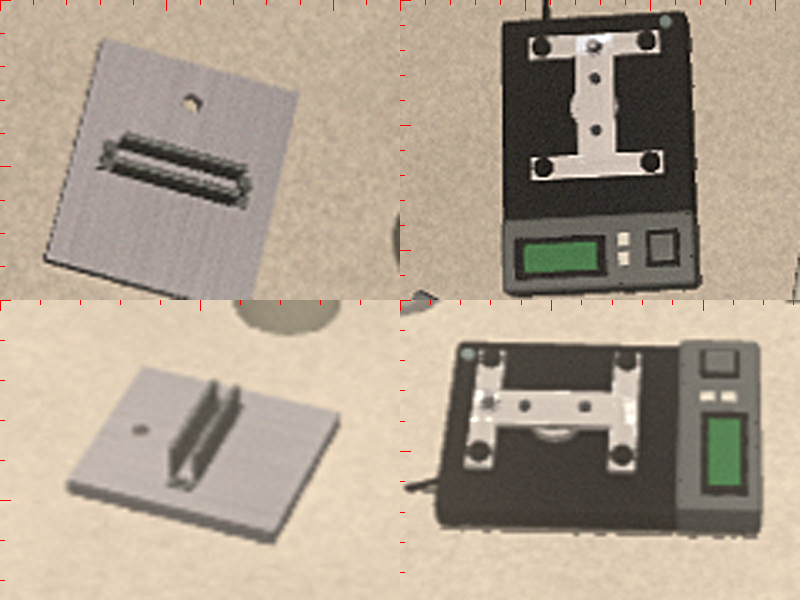

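```bash
cat > h.py <<'E'
import numpy as np,cv2
from workcell import r
from scipy.optimize import least_squares
P={}
for n in("side","top"):
    p=r.camera_params(n);f=240/np.tan(np.radians(p["fovy"]/2))
    T=np.array(p["cam_to_world"]);T=T@np.diag([1,-1,-1,1.]);W=np.linalg.inv(T)
    P[n]=(np.array([[f,0,p["cx"]],[0,f,p["cy"]],[0,0,1]]),np.array(p["dist"]),W)
def proj(n,X):
    K,d,W=P[n];return cv2.projectPoints(np.atleast_2d(X).astype(float),cv2.Rodrigues(W[:3,:3])[0],W[:3,3],K,d)[0][:,0]
def tri(t,s):
    u=[cv2.undistortPoints(np.array([[q]],float),*P[n][:2])[0,0] for n,q in(("top",t),("side",s))]
    X=cv2.triangulatePoints(P["top"][2][:3],P["side"][2][:3],u[0].reshape(2,1),u[1].reshape(2,1))[:,0]
    return X[:3]/X[3]
def rz(a):
    c,s=np.cos(a),np.sin(a);return np.array([[c,-s,0],[s,c,0],[0,0,1]])
E
cat > m.py <<'E'
from h import *
np.set_printoptions(precision=1,suppress=True)
pl={"+x-y?":((469.4,217.9),(305.75,166.75)),"hole":((437.9,220.6),(305.2,182.5)),"+x+y":((410.9,202),(287,196.2)),"railR":((453.5,245.8),(326.4,171.1)),"railL":((414.8,234.4),(315.2,193.7)),"-x+y":((393.5,268),(338,208))}
sc={"pad+x+y":((221.4,213.4),(276.1,304.8)),"pad+x-y":((263.4,211.4),(279.7,274.1)),"pad-x+y":((222.2,261.8),(323.3,306.2)),"pad-x-y":((265,259.4),(324.9,274.8)),"pin":((242.6,213.4),(279,288.7)),"key":((269.8,293.8),(355.6,275.5))}
for D in(pl,sc):
    for k,v in D.items(): print(k,tri(*v)*1e3)
PM={"+x-y?":(85,-75,14),"+x+y":(85,75,14),"-x+y":(-85,75,14),"hole":(55,0,14),"railR":(0,-45,44),"railL":(0,45,44)}
SM={"pad+x+y":(58,50,55),"pad+x-y":(58,-50,55),"pad-x+y":(-58,50,55),"pad-x-y":(-58,-50,55),"pin":(55,0,66)}
def fit(M,D,z=False):
    ks=list(M);X=np.array([M[k] for k in ks])/1e3
    def res(q):
        Y=X@rz(q[3]).T+[q[0],q[1],q[2] if z else 0]
        return np.r_[[proj(n,Y)-[D[k][i] for k in ks] for i,n in enumerate(("top","side"))]].ravel()
    c=tri(*D[ks[0]]);o=least_squares(res,[c[0],c[1],0,0]);q=o.x
    print("pose mm",q[:3]*1e3,"yaw",np.degrees(q[3]));print(o.fun.reshape(2,-1,2).tolist() if 0 else o.fun.reshape(2,-1));return q
fit(PM,pl,True);q=fit(SM,sc,True)
print("key expected rel. to nominal carrier, mm", q[:3]*1e3+rz(q[3])@[-135,-60,47.5])
E
python3 m.py
```

```text
+x-y? [ 680.5 -352.9    5. ]
hole [ 670.9 -274.1    4.8]
+x+y [ 718.2 -209.1   -0.5]
railR [ 605.  -305.7   30.4]
railL [ 631.7 -215.5   12.7]
-x+y [ 552.8 -165.1    5.6]
pad+x+y [663.8 246.6  46.1]
pad+x-y [672.1 146.8  45.8]
pad-x+y [547.3 237.2  45.5]
pad-x-y [555.6 137.3  47.4]
pin [665.3 195.8  46.7]
key [477.1 123.4  38.8]
pose mm [ 617.6 -260.   -14.2] yaw -14.458571625731784
[[-0.2  0.8 -0.2  0.3  0.2 -0.2 -0.6  1.2 -0.9 -0.7  1.4  0.5]
 [-0.5  0.9 -0.6 -0.1 -0.2  1.2 -0.4  1.1 -0.4  0.6 -0.  -4.6]]
pose mm [609.8 191.8 -10.9] yaw 4.8847935704574414
[[ 0.1  0.9  0.   0.4  0.3  0.5  0.2  0.5 -0.8 -0.4]
 [-0.3  0.3 -0.1  0.4 -0.7  0.  -0.6  0.6 -0.4 -2. ]]
key expected rel. to nominal carrier, mm [480.4 120.5  36.6]
```

```bash
cat >> m.py <<'E'
print("---- joint fit, heights fixed, camera shifts with 2 mm prior")
PM={k:PM[k] for k in("+x-y?","+x+y","hole")}
SM={k:SM[k] for k in SM if k!="pin"}
S={"p":(PM,pl,(.35,.375)),"s":(SM,sc,(.3,.33))}
def res(q):
    o=[]
    for j,(M,D,h) in enumerate(S.values()):
        x,y,a=q[3*j:3*j+3];X=np.array(list(M.values()))/1e3@rz(a).T+[x,y,0]
        for i,n in enumerate(("top","side")):
            o.append((proj(n,X-q[6+3*i:9+3*i])-(np.array([D[k][i] for k in M])-h[i])).ravel()/.4)
    return np.r_[tuple(o)+(q[6:]/.002,)]
o=least_squares(res,[.62,-.26,-.25,.61,.19,.08]+[0]*6);q=o.x
print("platter",q[:2]*1e3,np.degrees(q[2]),"carrier",q[3:5]*1e3,np.degrees(q[5]),"cams mm",q[6:]*1e3,"cost",o.cost)
a=q[5];kp=np.array([q[3],q[4],0])
X=tri(*(np.array(sc["key"][0])-.3,np.array(sc["key"][1])-.33)); print("key tri",X*1e3,"key from nominal carrier",(kp+rz(a)@[-.135,-.06,.0475])*1e3)
for i,n in enumerate(("top","side")): print(n,"key px if 47.5 up, nominal:",proj(n,kp+rz(a)@[-.135,-.06,.0475]-q[6+3*i:9+3*i]),sc["key"][i])
E
python3 m.py | sed -n '/----/,$p'
```

```text
---- joint fit, heights fixed, camera shifts with 2 mm prior
platter [ 615.7 -255.3] -13.87368209114752 carrier [609.  193.9] 4.7608353290993835 cams mm [-0.4  2.5  0.2  0.4 -2.5  2.5] cost 8.351275046024071
key tri [477.7 124.   40.6] key from nominal carrier [479.4 122.9  47.5]
top key px if 47.5 up, nominal: [[270.8 292.6]] (269.8, 293.8)
side key px if 47.5 up, nominal: [[354.5 274.3]] (355.6, 275.5)
```

```bash
python3 -m pendant '[{"tx":20,"ty":15,"tz":0,"az":7},{"tx":33,"ty":24,"az":7},{"tx":33,"ty":24,"az":7},{"tx":33,"ty":24,"az":7},{"tx":33,"ty":24,"az":7},{"tx":33,"ty":24,"az":7},{"tx":33,"ty":24,"az":7},{"tx":33,"ty":24,"az":7},{"tx":33,"ty":24},{"tx":33,"ty":24},{"tx":33,"ty":24},{"tx":33,"ty":24},{"tx":33,"ty":24},{"tx":3,"ty":3},{},{}]'
```

```text
schema error: expected keys ax, ay, az, tx, ty, tz, gripper
```

```bash
python3 -m pendant '[{"ax":0,"ay":0,"az":7,"tx":22,"ty":17,"tz":0,"gripper":1},{"ax":0,"ay":0,"az":7,"tx":33,"ty":24.5,"tz":0,"gripper":1},{"ax":0,"ay":0,"az":7,"tx":33,"ty":24.5,"tz":0,"gripper":1},{"ax":0,"ay":0,"az":7,"tx":33,"ty":24.5,"tz":0,"gripper":1},{"ax":0,"ay":0,"az":7,"tx":33,"ty":24.5,"tz":0,"gripper":1},{"ax":0,"ay":0,"az":7,"tx":33,"ty":24.5,"tz":0,"gripper":1},{"ax":0,"ay":0,"az":7,"tx":33,"ty":24.5,"tz":0,"gripper":1},{"ax":0,"ay":0,"az":7,"tx":33,"ty":24.5,"tz":0,"gripper":1},{"ax":0,"ay":0,"az":0,"tx":33,"ty":24.5,"tz":0,"gripper":1},{"ax":0,"ay":0,"az":0,"tx":33,"ty":24.5,"tz":0,"gripper":1},{"ax":0,"ay":0,"az":0,"tx":33,"ty":24.5,"tz":0,"gripper":1},{"ax":0,"ay":0,"az":0,"tx":33,"ty":24.5,"tz":0,"gripper":1},{"ax":0,"ay":0,"az":0,"tx":33,"ty":24.5,"tz":0,"gripper":1},{"ax":0,"ay":0,"az":0,"tx":0,"ty":0,"tz":-40,"gripper":1},{"ax":0,"ay":0,"az":0,"tx":0,"ty":0,"tz":-40,"gripper":1},{"ax":0,"ay":0,"az":0,"tx":0,"ty":0,"tz":-30,"gripper":1},{"ax":0,"ay":0,"az":0,"tx":0,"ty":0,"tz":-20,"gripper":1},{"ax":0,"ay":0,"az":0,"tx":0,"ty":0,"tz":0,"gripper":1},{"ax":0,"ay":0,"az":0,"tx":0,"ty":0,"tz":0,"gripper":1}]'
python3 - <<'E'
from h import *
t=r.grab_frame("top");s=r.grab_frame("side");st=r.get_state();print(st["time"],st["tool_pos"],st["tool_rot"],st["contact_force"])
cv2.imwrite("pics/top1.png",t);cv2.imwrite("pics/side1.png",s)
k=lambda im,x,y:cv2.resize(im[y:y+150,x:x+100],(400,600),interpolation=cv2.INTER_CUBIC)
cv2.imwrite("pics/c1.png",np.hstack([k(t,380,170),k(s,265,70)]))
E
```

```text
time: 1.68
tool_pos: [0.615, -0.2546, 0.0979]
tool_rot: [-3.138, -0.001, 1.314]
contact_force: [-0.1, -0.3, 1.1]
grip_width: 1.0
grasp_force: 0.0
1.7833 [ 0.61738103 -0.25593108  0.10181845] [3.13890937e+00 5.38032133e-04 1.31400672e+00] [0.98305399 0.21596068 0.46227227]
```

View pics/c1.png

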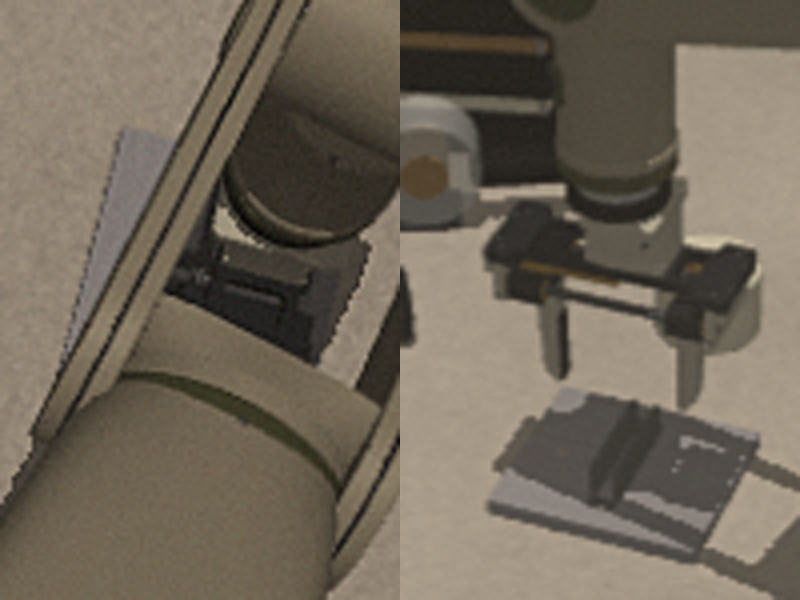

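The side view shows the jaws open over the platter's rails, with fingertips at side px (304.5,163.8) and (337.5,171.3). The top view is blocked by the arm. I check the side camera's offset against the tool.

```bash
python3 - <<'E'
from h import *
d=np.array([.4e-3,-2.5e-3,2.5e-3])
a=np.radians(75.3)-np.pi/2; u=np.array([np.cos(a),np.sin(a),0])
for c in([.6155,-.2555,.089],[.6174,-.2559,.091]):
  c=np.array(c)
  for o in(np.zeros(3),d): print(proj("side",np.array([c,c+.0465*u,c-.0465*u,c+.064*u,c-.064*u])-o).round(1).tolist())
for z in (14,44):
  R=rz(np.radians(-13.9));print(z,proj("side",(np.array([[0,-45,z],[0,45,z]])/1e3)@R.T+[.6157,-.2553,0]-d).round(1).tolist())
E
```

```text
[[320.8, 166.1], [306.7, 162.8], [335.1, 169.5], [301.4, 161.5], [340.6, 170.8]]
[[320.9, 167.3], [306.7, 163.9], [335.2, 170.7], [301.5, 162.7], [340.6, 172.0]]
[[320.2, 165.5], [306.1, 162.1], [334.5, 168.9], [300.8, 160.9], [340.0, 170.2]]
[[320.2, 166.7], [306.1, 163.3], [334.6, 170.1], [300.8, 162.0], [340.0, 171.4]]
14 [[326.4, 177.6], [315.9, 195.2]]
44 [[326.3, 170.2], [315.7, 187.8]]
```

```bash
python3 -m pendant '[{"ax":0,"ay":0,"az":0.5,"tx":0,"ty":0,"tz":-25,"gripper":1},{"ax":0,"ay":0,"az":0,"tx":0,"ty":0,"tz":-25,"gripper":1},{"ax":0,"ay":0,"az":0,"tx":0,"ty":0,"tz":-12,"gripper":1},{"ax":0,"ay":0,"az":0,"tx":0,"ty":0,"tz":-5,"gripper":1},{"ax":0,"ay":0,"az":0,"tx":0,"ty":0,"tz":0,"gripper":1},{"ax":0,"ay":0,"az":0,"tx":0,"ty":0,"tz":0,"gripper":0.5},{"ax":0,"ay":0,"az":0,"tx":0,"ty":0,"tz":0,"gripper":0.15},{"ax":0,"ay":0,"az":0,"tx":0,"ty":0,"tz":0,"gripper":0.15},{"ax":0,"ay":0,"az":0,"tx":0,"ty":0,"tz":0,"gripper":0.15},{"ax":0,"ay":0,"az":0,"tx":0,"ty":0,"tz":0,"gripper":0.15},{"ax":0,"ay":0,"az":0,"tx":0,"ty":0,"tz":0,"gripper":0.15},{"ax":0,"ay":0,"az":0,"tx":0,"ty":0,"tz":0,"gripper":0.15}]' 25
```

```text
time: 2.78
tool_pos: [0.6164, -0.2553, 0.0328]
tool_rot: [3.141, 0.0, 1.323]
contact_force: [-0.0, 0.2, -0.1]
grip_width: 0.551
grasp_force: 0.0
```

```bash
python3 -m pendant '[{"ax":0,"ay":0,"az":0,"tx":0,"ty":0,"tz":0,"gripper":0.1},{"ax":0,"ay":0,"az":0,"tx":0,"ty":0,"tz":0,"gripper":0.1},{"ax":0,"ay":0,"az":0,"tx":0,"ty":0,"tz":0,"gripper":0.1},{"ax":0,"ay":0,"az":0,"tx":0,"ty":0,"tz":0,"gripper":0.1},{"ax":0,"ay":0,"az":0,"tx":0,"ty":0,"tz":0,"gripper":0.1},{"ax":0,"ay":0,"az":0,"tx":0,"ty":0,"tz":0,"gripper":0.1},{"ax":0,"ay":0,"az":0,"tx":0,"ty":0,"tz":0,"gripper":0.1},{"ax":0,"ay":0,"az":0,"tx":0,"ty":0,"tz":0,"gripper":0.1},{"ax":0,"ay":0,"az":0,"tx":0,"ty":0,"tz":0,"gripper":0.1},{"ax":0,"ay":0,"az":0,"tx":0,"ty":0,"tz":0,"gripper":0.1}]' 25
```

```text
time: 3.62
tool_pos: [0.6162, -0.2553, 0.0326]
tool_rot: [-3.141, -0.0, 1.323]
contact_force: [-0.4, 0.8, -0.1]
grip_width: 0.254
grasp_force: 25.0
```

```bash
python3 -m pendant '[{"ax":0,"ay":0,"az":0,"tx":0,"ty":0,"tz":5,"gripper":0.1},{"ax":0,"ay":0,"az":0,"tx":0,"ty":0,"tz":12,"gripper":0.1},{"ax":0,"ay":0,"az":0,"tx":0,"ty":0,"tz":20,"gripper":0.1},{"ax":0,"ay":0,"az":0,"tx":0,"ty":0,"tz":28,"gripper":0.1},{"ax":0,"ay":0,"az":0,"tx":0,"ty":0,"tz":28,"gripper":0.1},{"ax":0,"ay":0,"az":0,"tx":0,"ty":0,"tz":20,"gripper":0.1},{"ax":0,"ay":0,"az":0,"tx":0,"ty":0,"tz":12,"gripper":0.1},{"ax":0,"ay":0,"az":0,"tx":0,"ty":0,"tz":5,"gripper":0.1},{"ax":0,"ay":0,"az":0,"tx":0,"ty":0,"tz":0,"gripper":0.1},{"ax":0,"ay":0,"az":0,"tx":0,"ty":0,"tz":0,"gripper":0.1}]'
python3 -m pendant '[{"ax":0,"ay":0,"az":0,"tx":0,"ty":8,"tz":0,"gripper":0.1},{"ax":0,"ay":0,"az":1.5,"tx":0,"ty":18,"tz":0,"gripper":0.1},{"ax":0,"ay":0,"az":1.5,"tx":-1,"ty":30,"tz":0,"gripper":0.1},{"ax":0,"ay":0,"az":1.6,"tx":-1,"ty":36,"tz":0,"gripper":0.1},{"ax":0,"ay":0,"az":1.5,"tx":-1,"ty":36,"tz":0,"gripper":0.1},{"ax":0,"ay":0,"az":1.6,"tx":-1,"ty":36,"tz":0,"gripper":0.1},{"ax":0,"ay":0,"az":1.5,"tx":-1,"ty":36,"tz":0,"gripper":0.1},{"ax":0,"ay":0,"az":1.6,"tx":-1,"ty":36,"tz":0,"gripper":0.1},{"ax":0,"ay":0,"az":1.6,"tx":-1,"ty":36,"tz":0,"gripper":0.1},{"ax":0,"ay":0,"az":1.6,"tx":-1,"ty":36,"tz":0,"gripper":0.1},{"ax":0,"ay":0,"az":1.5,"tx":0,"ty":36,"tz":0,"gripper":0.1},{"ax":0,"ay":0,"az":1.5,"tx":0,"ty":36,"tz":0,"gripper":0.1},{"ax":0,"ay":0,"az":1.5,"tx":0,"ty":30,"tz":0,"gripper":0.1},{"ax":0,"ay":0,"az":0,"tx":0,"ty":22,"tz":0,"gripper":0.1},{"ax":0,"ay":0,"az":0,"tx":0,"ty":12,"tz":0,"gripper":0.1},{"ax":0,"ay":0,"az":0,"tx":0,"ty":5,"tz":-8,"gripper":0.1},{"ax":0,"ay":0,"az":0,"tx":0,"ty":0,"tz":-17,"gripper":0.1},{"ax":0,"ay":0,"az":0,"tx":0,"ty":0,"tz":0,"gripper":0.1},{"ax":0,"ay":0,"az":0,"tx":0,"ty":0,"tz":0,"gripper":0.1},{"ax":0,"ay":0,"az":0,"tx":0,"ty":0,"tz":0,"gripper":0.1}]'
python3 - <<'E'
from h import *
A=[]
for i in range(4):
    s=r.grab_frame("side");st=r.get_state();A.append(np.r_[st["tool_pos"]*1e3,np.degrees(st["tool_rot"]),st["contact_force"],st["grasp_force"]])
print(st["time"],np.round(A,2))
t=r.grab_frame("top")
cv2.imwrite("pics/top2.png",t);cv2.imwrite("pics/side2.png",s)
k=lambda im,x,y:cv2.resize(im[y:y+150,x:x+100],(400,600),interpolation=cv2.INTER_CUBIC)
cv2.imwrite("pics/c2.png",np.hstack([k(t,190,180),k(s,245,200)]))
E
```

```text
time: 4.45
tool_pos: [0.6158, -0.255, 0.1615]
tool_rot: [-3.14, -0.0, 1.323]
contact_force: [-1.4, -0.1, -3.4]
grip_width: 0.254
grasp_force: 25.0
time: 6.12
tool_pos: [0.6081, 0.1927, 0.1374]
tool_rot: [-3.141, 0.0, 1.645]
contact_force: [0.4, 0.5, -2.4]
grip_width: 0.258
grasp_force: 25.0
6.3167 [[ 6.0864e+02  1.9284e+02  1.3813e+02  1.7998e+02  1.0000e-02  9.4240e+01
  -5.0000e-02 -3.3000e-01 -2.6600e+00  2.5000e+01]
 [ 6.0890e+02  1.9299e+02  1.3853e+02  1.7994e+02 -0.0000e+00  9.4230e+01
   6.5000e-01  1.2000e-01 -2.7800e+00  2.5000e+01]
 [ 6.0899e+02  1.9315e+02  1.3865e+02  1.7992e+02 -1.0000e-02  9.4250e+01
   4.2000e-01 -5.8000e-01 -2.3300e+00  2.5000e+01]
 [ 6.0896e+02  1.9327e+02  1.3865e+02  1.7992e+02 -1.0000e-02  9.4250e+01
  -3.2000e-01 -7.0000e-02 -2.7100e+00  2.5000e+01]]
```

View pics/c2.png

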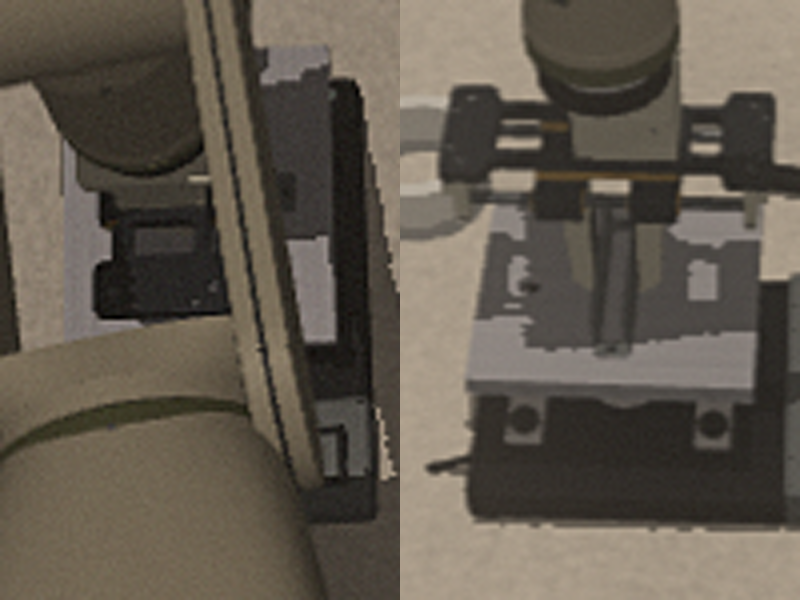

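Side view: the hole is at px (277.1,271.1), the plate's near top corners at (262.1,295.4) and (332.9,296.1), and the +y pads at (275.4,304.9) and (322.8,305.9). The platter is held over the carrier with the hole at the +x end. Next I get hole against pin from this one camera.

```bash
python3 - <<'E'
from h import *
np.set_printoptions(precision=1,suppress=True)
d=np.array([.4e-3,-2.5e-3,2.5e-3])
def fit(M,px,z,a0=None):
    X=np.array(M)/1e3
    f=lambda q:(proj("side",X@rz(a0 if a0 is not None else q[2]).T+[q[0],q[1],z]-d)-px).ravel()
    o=least_squares(f,[.61,.19,.08]);return o.x,o.fun
pads=np.array([[276.1,304.8],[279.7,274.1],[323.3,306.2],[324.9,274.8]])-.33
pads[0]=(pads[0]+[275.4,304.9])/2;pads[2]=(pads[2]+[322.8,305.9])/2
PADM=[(58,50,55),(58,-50,55),(-58,50,55),(-58,-50,55)]
c,e=fit(PADM,pads,0);print("carrier",c[:2]*1e3,np.degrees(c[2]),e)
for a in(4.25,None):
  p,e=fit([(55,0,14),(85,75,14),(-85,75,14)],np.array([[277.1,271.1],[262.1,295.4],[332.9,296.1]]),.1065,None if a is None else np.radians(a));print("platter",p[:2]*1e3,np.degrees(p[2]),e)
# automatic check: pad centroids in first side picture
g=cv2.cvtColor(cv2.imread("pics/side0.png"),6)
for u,v in pads: print(g[int(v)-6:int(v)+8,int(u)-6:int(u)+8].tolist()) if 0 else None
h=np.array([277.1,271.1])
E
```

```text
carrier [609.1 194.1] 4.945841997674191 [ 0.1 -0.1  0.1  0.1 -0.1 -0.2 -0.2  0.2]
platter [608.3 192.2] 4.583662361046586 [ 0.3 -0.1 -0.9 -0.8  0.6  0.8]
platter [609.3 191.9] 5.443064621869799 [-0.2  0.1 -0.7 -0.3  0.9  0.1]
```

```bash
python3 -m pendant '[{"ax":0,"ay":0,"az":0.6,"tx":0.5,"ty":2,"tz":-5,"gripper":0.1},{"ax":0,"ay":0,"az":0,"tx":0,"ty":0,"tz":-12,"gripper":0.1},{"ax":0,"ay":0,"az":0,"tx":0,"ty":0,"tz":-12,"gripper":0.1},{"ax":0,"ay":0,"az":0,"tx":0,"ty":0,"tz":-9,"gripper":0.1},{"ax":0,"ay":0,"az":0,"tx":0,"ty":0,"tz":-5,"gripper":0.1},{"ax":0,"ay":0,"az":0,"tx":0,"ty":0,"tz":-2,"gripper":0.1},{"ax":0,"ay":0,"az":0,"tx":0,"ty":0,"tz":0,"gripper":0.1},{"ax":0,"ay":0,"az":0,"tx":0,"ty":0,"tz":0,"gripper":0.1},{"ax":0,"ay":0,"az":0,"tx":0,"ty":0,"tz":0,"gripper":0.1}]' 30
for i in 1; do python3 -m pendant '[{"ax":0,"ay":0,"az":0,"tx":0,"ty":0,"tz":-1,"gripper":0.1},{"ax":0,"ay":0,"az":0,"tx":0,"ty":0,"tz":0,"gripper":0.1},{"ax":0,"ay":0,"az":0,"tx":0,"ty":0,"tz":0,"gripper":0.1},{"ax":0,"ay":0,"az":0,"tx":0,"ty":0,"tz":0,"gripper":0.1}]'; done
```

```text
time: 7.12
tool_pos: [0.6093, 0.1958, 0.0933]
tool_rot: [3.141, -0.0, 1.656]
contact_force: [-0.3, 0.5, -2.1]
grip_width: 0.254
grasp_force: 30.0
time: 7.45
tool_pos: [0.6089, 0.1957, 0.0919]
tool_rot: [3.141, -0.0, 1.656]
contact_force: [-0.0, -0.3, -2.9]
grip_width: 0.26
grasp_force: 30.0
```

```bash
q(){ grep -E "pos|force" | tr '\n' ' '; echo; }
python3 -m pendant '[{"ax":0,"ay":0,"az":0,"tx":0,"ty":0,"tz":-1,"gripper":0.1},{"ax":0,"ay":0,"az":0,"tx":0,"ty":0,"tz":0,"gripper":0.1},{"ax":0,"ay":0,"az":0,"tx":0,"ty":0,"tz":0,"gripper":0.1}]'|q
python3 -m pendant '[{"ax":0,"ay":0,"az":0,"tx":0,"ty":0,"tz":-0.7,"gripper":0.1},{"ax":0,"ay":0,"az":0,"tx":0,"ty":0,"tz":0,"gripper":0.1},{"ax":0,"ay":0,"az":0,"tx":0,"ty":0,"tz":0,"gripper":0.1}]'|q
python3 -m pendant '[{"ax":0,"ay":0,"az":0,"tx":0,"ty":0,"tz":-0.7,"gripper":0.1},{"ax":0,"ay":0,"az":0,"tx":0,"ty":0,"tz":0,"gripper":0.1},{"ax":0,"ay":0,"az":0,"tx":0,"ty":0,"tz":0,"gripper":0.1}]'|q
```

```text
tool_pos: [0.6087, 0.1957, 0.0905] contact_force: [0.6, -0.3, -2.6] grasp_force: 30.0 
tool_pos: [0.6089, 0.1957, 0.0901] contact_force: [-1.0, -0.5, -1.9] grasp_force: 30.0 
tool_pos: [0.609, 0.1958, 0.0896] contact_force: [-0.6, -0.5, -0.6] grasp_force: 30.0
```

Contact begins at TCP z 0.090, which is pin height, so the pin is under the plate and not in the hole. I nudge in small steps with light pressure and stop as soon as the support force vanishes.

```bash
cat > ok.py <<'E'
# guard: prints state, exit 0 only while the plate still rests on the pin (and gently)
from workcell import r
s=r.get_state();f=s["contact_force"];print(round(s["time"],2),(s["tool_pos"]*1e3).round(1),f.round(1),s["ft_torque"].round(2))
raise SystemExit(not(-1.6<f[2]<6 and abs(f[:2]).max()<6))
E
python3 -m pendant '[{"ax":0,"ay":0,"az":0,"tx":0,"ty":0,"tz":-0.3,"gripper":0.1},{"ax":0,"ay":0,"az":0,"tx":0,"ty":0,"tz":0,"gripper":0.1},{"ax":0,"ay":0,"az":0,"tx":0,"ty":0,"tz":0,"gripper":0.1}]'>/dev/null; python3 ok.py &&
python3 -m pendant '[{"ax":0,"ay":0,"az":0,"tx":0,"ty":-1.2,"tz":0,"gripper":0.1},{"ax":0,"ay":0,"az":0,"tx":0,"ty":0,"tz":0,"gripper":0.1},{"ax":0,"ay":0,"az":0,"tx":0,"ty":0,"tz":0,"gripper":0.1}]'>/dev/null && python3 ok.py &&
python3 -m pendant '[{"ax":0,"ay":0,"az":0,"tx":1.2,"ty":0,"tz":0,"gripper":0.1},{"ax":0,"ay":0,"az":0,"tx":0,"ty":0,"tz":0,"gripper":0.1},{"ax":0,"ay":0,"az":0,"tx":0,"ty":0,"tz":0,"gripper":0.1}]'>/dev/null && python3 ok.py &&
python3 -m pendant '[{"ax":0,"ay":0,"az":0,"tx":0,"ty":1.2,"tz":0,"gripper":0.1},{"ax":0,"ay":0,"az":0,"tx":0,"ty":0,"tz":0,"gripper":0.1},{"ax":0,"ay":0,"az":0,"tx":0,"ty":0,"tz":0,"gripper":0.1}]'>/dev/null && python3 ok.py
```

```text
8.45 [609.1 195.7  89.2] [-1.7 -0.3  1. ] [-0.13 -0.23  0.01]
8.7 [608.3 194.3  88.2] [-0.5 -0.1 -3.1] [-0.06 -0.07 -0.03]
```

The force went back to the bare weight and z dropped 1 mm, so the hole appears to be over the pin. I lower in guarded small steps.

```bash
cat > free.py <<'E'
# guard: goes on only while nothing supports or jams the platter
from workcell import r
s=r.get_state();f=s["contact_force"];print(round(s["time"],2),(s["tool_pos"]*1e3).round(1),f.round(1),s["ft_torque"].round(2))
raise SystemExit(not(f[2]<-1.2 and abs(f[:2]).max()<5))
E
python3 -m pendant '[{"ax":0,"ay":0,"az":0,"tx":0,"ty":0,"tz":-1,"gripper":0.1},{"ax":0,"ay":0,"az":0,"tx":0,"ty":0,"tz":0,"gripper":0.1},{"ax":0,"ay":0,"az":0,"tx":0,"ty":0,"tz":0,"gripper":0.1}]'>/dev/null; python3 free.py &&
python3 -m pendant '[{"ax":0,"ay":0,"az":0,"tx":0,"ty":0,"tz":-1,"gripper":0.1},{"ax":0,"ay":0,"az":0,"tx":0,"ty":0,"tz":0,"gripper":0.1},{"ax":0,"ay":0,"az":0,"tx":0,"ty":0,"tz":0,"gripper":0.1}]'>/dev/null && python3 free.py &&
python3 -m pendant '[{"ax":0,"ay":0,"az":0,"tx":0,"ty":0,"tz":-1,"gripper":0.1},{"ax":0,"ay":0,"az":0,"tx":0,"ty":0,"tz":-1,"gripper":0.1},{"ax":0,"ay":0,"az":0,"tx":0,"ty":0,"tz":0,"gripper":0.1},{"ax":0,"ay":0,"az":0,"tx":0,"ty":0,"tz":0,"gripper":0.1}]'>/dev/null && python3 free.py
```

```text
8.95 [608.5 194.4  87.4] [ 0.2 -0.6 -3.5] [-0.05 -0.07 -0.  ]
9.2 [608.7 194.5  86.8] [-0.4  0.5 -2.6] [-0.08 -0.1  -0.01]
9.53 [608.7 194.5  84.8] [-0.   1.  -2.3] [-0.05 -0.13  0.05]
```

```bash

python3 -m pendant '[{"ax":0,"ay":0,"az":0,"tx":0,"ty":0,"tz":-1,"gripper":0.1},{"ax":0,"ay":0,"az":0,"tx":0,"ty":0,"tz":-1,"gripper":0.1},{"ax":0,"ay":0,"az":0,"tx":0,"ty":0,"tz":0,"gripper":0.1},{"ax":0,"ay":0,"az":0,"tx":0,"ty":0,"tz":0,"gripper":0.1}]'>/dev/null; python3 free.py &&
python3 -m pendant '[{"ax":0,"ay":0,"az":0,"tx":0,"ty":0,"tz":-1,"gripper":0.1},{"ax":0,"ay":0,"az":0,"tx":0,"ty":0,"tz":-0.5,"gripper":0.1},{"ax":0,"ay":0,"az":0,"tx":0,"ty":0,"tz":0,"gripper":0.1},{"ax":0,"ay":0,"az":0,"tx":0,"ty":0,"tz":0,"gripper":0.1}]'>/dev/null && python3 free.py &&
python3 -m pendant '[{"ax":0,"ay":0,"az":0,"tx":0,"ty":0,"tz":-0.6,"gripper":0.1},{"ax":0,"ay":0,"az":0,"tx":0,"ty":0,"tz":0,"gripper":0.1},{"ax":0,"ay":0,"az":0,"tx":0,"ty":0,"tz":0,"gripper":0.1}]'>/dev/null && python3 free.py &&
python3 -m pendant '[{"ax":0,"ay":0,"az":0,"tx":0,"ty":0,"tz":-0.6,"gripper":0.1},{"ax":0,"ay":0,"az":0,"tx":0,"ty":0,"tz":0,"gripper":0.1},{"ax":0,"ay":0,"az":0,"tx":0,"ty":0,"tz":0,"gripper":0.1}]'>/dev/null && python3 free.py &&
python3 -m pendant '[{"ax":0,"ay":0,"az":0,"tx":0,"ty":0,"tz":-0.5,"gripper":0.1},{"ax":0,"ay":0,"az":0,"tx":0,"ty":0,"tz":0,"gripper":0.1},{"ax":0,"ay":0,"az":0,"tx":0,"ty":0,"tz":0,"gripper":0.1}]'>/dev/null && python3 free.py
```

```text
9.87 [608.7 194.5  82.8] [ 0.7  0.4 -1.9] [-0.07 -0.06  0.02]
10.2 [608.8 194.5  81.4] [ 0.5 -0.7 -1.4] [-0.09 -0.12  0.02]
10.45 [608.8 194.5  80.8] [ 0.1  0.3 -3.5] [ 0.02 -0.11  0.07]
10.7 [608.8 194.5  80.2] [ 0.2  0.6 -3.2] [-0.11 -0.04  0.01]
10.95 [608.8 194.5  79.7] [ 0.3 -0.2 -2.8] [-0.04 -0.12 -0.01]
```

```bash

python3 -m pendant '[{"ax":0,"ay":0,"az":0,"tx":0,"ty":0,"tz":-0.4,"gripper":0.1},{"ax":0,"ay":0,"az":0,"tx":0,"ty":0,"tz":0,"gripper":0.1},{"ax":0,"ay":0,"az":0,"tx":0,"ty":0,"tz":0,"gripper":0.1}]'>/dev/null; python3 free.py &&
python3 -m pendant '[{"ax":0,"ay":0,"az":0,"tx":0,"ty":0,"tz":-0.3,"gripper":0.1},{"ax":0,"ay":0,"az":0,"tx":0,"ty":0,"tz":0,"gripper":0.1},{"ax":0,"ay":0,"az":0,"tx":0,"ty":0,"tz":0,"gripper":0.1}]'>/dev/null && python3 free.py &&
python3 -m pendant '[{"ax":0,"ay":0,"az":0,"tx":0,"ty":0,"tz":-0.3,"gripper":0.1},{"ax":0,"ay":0,"az":0,"tx":0,"ty":0,"tz":0,"gripper":0.1},{"ax":0,"ay":0,"az":0,"tx":0,"ty":0,"tz":0,"gripper":0.1}]'>/dev/null && python3 free.py &&
python3 -m pendant '[{"ax":0,"ay":0,"az":0,"tx":0,"ty":0,"tz":-0.3,"gripper":0.1},{"ax":0,"ay":0,"az":0,"tx":0,"ty":0,"tz":0,"gripper":0.1},{"ax":0,"ay":0,"az":0,"tx":0,"ty":0,"tz":0,"gripper":0.1}]'>/dev/null && python3 free.py
```

```text
11.2 [608.8 194.5  79.5] [ 0.   1.4 -2.8] [ 0.01 -0.01 -0.03]
11.45 [608.9 194.5  79.2] [-0.4 -0.2 -0.3] [-0.09  0.07  0.03]
```

Contact on the pads is light (about 2.5 N) at TCP z 79.2, the seated height. I open and lift clear.

```bash

python3 -m pendant '[{"ax":0,"ay":0,"az":0,"tx":0,"ty":0,"tz":-0.1,"gripper":0.3},{"ax":0,"ay":0,"az":0,"tx":0,"ty":0,"tz":0,"gripper":0.4},{"ax":0,"ay":0,"az":0,"tx":0,"ty":0,"tz":0,"gripper":0.5},{"ax":0,"ay":0,"az":0,"tx":0,"ty":0,"tz":0,"gripper":0.6},{"ax":0,"ay":0,"az":0,"tx":0,"ty":0,"tz":0,"gripper":0.6},{"ax":0,"ay":0,"az":0,"tx":0,"ty":0,"tz":0,"gripper":0.6},{"ax":0,"ay":0,"az":0,"tx":0,"ty":0,"tz":0,"gripper":0.6}]'
python3 -m pendant '[{"ax":0,"ay":0,"az":0,"tx":0,"ty":0,"tz":3,"gripper":0.6},{"ax":0,"ay":0,"az":0,"tx":0,"ty":0,"tz":10,"gripper":0.6},{"ax":0,"ay":0,"az":0,"tx":0,"ty":0,"tz":20,"gripper":0.6},{"ax":0,"ay":0,"az":0,"tx":0,"ty":0,"tz":30,"gripper":0.6},{"ax":0,"ay":0,"az":0,"tx":0,"ty":0,"tz":35,"gripper":0.6},{"ax":0,"ay":0,"az":0,"tx":-20,"ty":-10,"tz":10,"gripper":0.2},{"ax":0,"ay":0,"az":0,"tx":-36,"ty":-20,"tz":0,"gripper":0},{"ax":0,"ay":0,"az":0,"tx":-36,"ty":-20,"tz":0,"gripper":0},{"ax":0,"ay":0,"az":0,"tx":-30,"ty":-17,"tz":0,"gripper":0},{"ax":0,"ay":0,"az":0,"tx":-8,"ty":-5,"tz":0,"gripper":0},{"ax":0,"ay":0,"az":0,"tx":0,"ty":0,"tz":0,"gripper":0},{"ax":0,"ay":0,"az":0,"tx":0,"ty":0,"tz":0,"gripper":0}]'
python3 - <<'E'
from h import *
s=r.grab_frame("side");t=r.grab_frame("top")
cv2.imwrite("pics/top3.png",t);cv2.imwrite("pics/side3.png",s)
k=lambda im,x,y:cv2.resize(im[y:y+120,x:x+130],(520,480),interpolation=cv2.INTER_CUBIC)
cv2.imwrite("pics/c3.png",np.hstack([k(s,255,230),k(t,185,190)[:,:280]]))
E
```

```text
time: 12.03
tool_pos: [0.6088, 0.1945, 0.0789]
tool_rot: [3.142, -0.0, 1.656]
contact_force: [-0.1, 0.5, 0.5]
grip_width: 0.594
grasp_force: 0.0
time: 13.03
tool_pos: [0.4794, 0.1225, 0.1883]
tool_rot: [3.139, -0.0, 1.656]
contact_force: [-0.0, 1.3, -0.4]
grip_width: 0.144
grasp_force: 0.0
```

View pics/c3.png

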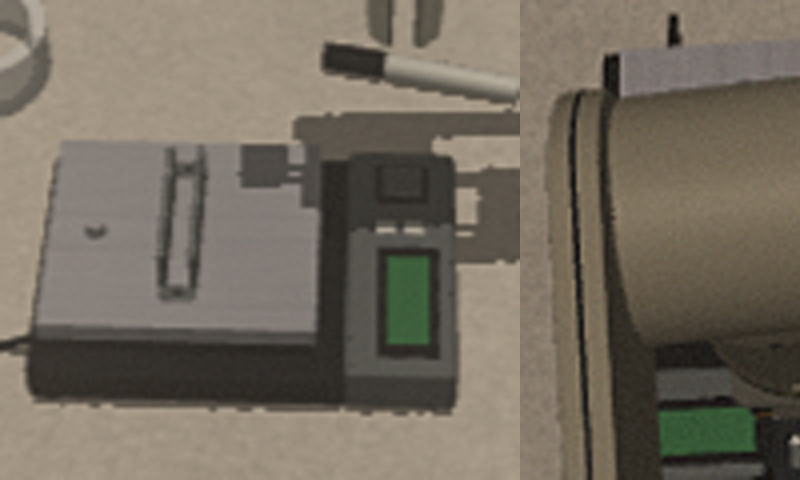

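The platter sits on the scale with the pin showing in its hole (side px about (278,287)) and the zero key at side px (355.5,275). I check level and seating, then work out the key position.

```bash
python3 - <<'E'
from h import *
np.set_printoptions(precision=1,suppress=True)
D={"side":np.array([.4e-3,-2.5e-3,2.5e-3]),"top":np.array([-.4e-3,2.5e-3,.2e-3])}
c=np.array([.6088,.1945,.047]);R=rz(np.radians(4.9))
X=np.array([(85,75,14),(-85,75,14),(-85,75,0),(85,-75,14),(0,45,44),(0,-45,44),(55,0,14),(55,0,19)])/1e3
crop=lambda p:(p+.375-[255,230])*4
print("predicted crop px if seated:",crop(proj("side",X@R.T+c-D["side"])).round(0).tolist())
P0={"side":np.array([355.45,275.15]),"top":np.array([269.5,293.5])}
f=lambda q:np.r_[tuple((proj(n,np.array([q[0],q[1],.0475])-D[n])-P0[n]).ravel() for n in D)]
o=least_squares(f,[.48,.12]);print("key",o.x*1e3,o.fun)
for n in D:
    o=least_squares(lambda q:(proj(n,np.array([q[0],q[1],.0475])-D[n])-P0[n]).ravel(),[.48,.12]);print(n,o.x*1e3)
s=r.get_state();print(s["time"],s["tool_pos"]*1e3,s["grip_width"])
E
```

```text
predicted crop px if seated: [[35.0, 326.0], [316.0, 333.0], [316.0, 347.0], [62.0, 141.0], [176.0, 259.0], [187.0, 148.0], [96.0, 231.0], [96.0, 226.0]]
key [476.9 125.6] [-0.1  0.1  0.1  0.1]
side [476.6 125.3]
top [477.1 125.8]
13.1333 [479.9 122.9 187.9] 0.06075011689354898
```

The predicted seated corners (35,326), (316,333) and (62,141) match the picture to about half a pixel, so the platter is seated and level. Next I press the key at (477,125.6).

```bash

python3 -m pendant '[{"ax":0,"ay":0,"az":0,"tx":-3,"ty":2.5,"tz":-10,"gripper":0},{"ax":0,"ay":0,"az":0,"tx":0,"ty":0,"tz":-30,"gripper":0},{"ax":0,"ay":0,"az":0,"tx":0,"ty":0,"tz":-35,"gripper":0},{"ax":0,"ay":0,"az":0,"tx":0,"ty":0,"tz":-25,"gripper":0},{"ax":0,"ay":0,"az":0,"tx":0,"ty":0,"tz":-15,"gripper":0},{"ax":0,"ay":0,"az":0,"tx":0,"ty":0,"tz":-8,"gripper":0},{"ax":0,"ay":0,"az":0,"tx":0,"ty":0,"tz":-3,"gripper":0},{"ax":0,"ay":0,"az":0,"tx":0,"ty":0,"tz":0,"gripper":0},{"ax":0,"ay":0,"az":0,"tx":0,"ty":0,"tz":0,"gripper":0},{"ax":0,"ay":0,"az":0,"tx":0,"ty":0,"tz":0,"gripper":0}]'
```

```text
time: 13.97
tool_pos: [0.4771, 0.1253, 0.0624]
tool_rot: [3.139, -0.0, 1.656]
contact_force: [-0.1, -0.2, -0.2]
grip_width: 0.01
grasp_force: 0.0
```

```bash
q(){ grep -E "pos|contact" | tr '\n' ' '; echo; }
python3 -m pendant '[{"ax":0,"ay":0,"az":0,"tx":0,"ty":0,"tz":-2,"gripper":0},{"ax":0,"ay":0,"az":0,"tx":0,"ty":0,"tz":-2,"gripper":0},{"ax":0,"ay":0,"az":0,"tx":0,"ty":0,"tz":0,"gripper":0},{"ax":0,"ay":0,"az":0,"tx":0,"ty":0,"tz":0,"gripper":0}]'|q
python3 -m pendant '[{"ax":0,"ay":0,"az":0,"tx":0,"ty":0,"tz":-1,"gripper":0},{"ax":0,"ay":0,"az":0,"tx":0,"ty":0,"tz":-1,"gripper":0},{"ax":0,"ay":0,"az":0,"tx":0,"ty":0,"tz":0,"gripper":0},{"ax":0,"ay":0,"az":0,"tx":0,"ty":0,"tz":0,"gripper":0}]'|q
python3 -m pendant '[{"ax":0,"ay":0,"az":0,"tx":0,"ty":0,"tz":-0.7,"gripper":0},{"ax":0,"ay":0,"az":0,"tx":0,"ty":0,"tz":0,"gripper":0},{"ax":0,"ay":0,"az":0,"tx":0,"ty":0,"tz":0,"gripper":0}]'|q
```

```text
tool_pos: [0.4765, 0.1251, 0.0576] contact_force: [0.4, 0.7, 2.1] 
tool_pos: [0.4764, 0.1251, 0.0554] contact_force: [2.8, 1.2, 3.4] 
tool_pos: [0.4764, 0.1251, 0.0548] contact_force: [2.5, 0.2, 5.1]
```

```bash
q(){ grep -E "pos|contact" | tr '\n' ' '; echo; }
python3 -m pendant '[{"ax":0,"ay":0,"az":0,"tx":0,"ty":0,"tz":-0.5,"gripper":0},{"ax":0,"ay":0,"az":0,"tx":0,"ty":0,"tz":0,"gripper":0},{"ax":0,"ay":0,"az":0,"tx":0,"ty":0,"tz":0,"gripper":0}]'|q
python3 - <<'E'
from h import *
s=r.grab_frame("side");print(r.get_state()["contact_force"],r.get_state()["tool_pos"]);cv2.imwrite("pics/side4.png",s)
E
```

```text
tool_pos: [0.4765, 0.1251, 0.0547] contact_force: [0.8, -0.5, 9.9] 
[-0.15641638 -0.9262348   9.70247436] [0.47645326 0.12510203 0.05466656]
```

The force jumped to 9.9 N with no further travel, so the key is on its stop. I release it, retract and check.

```bash

python3 -m pendant '[{"ax":0,"ay":0,"az":0,"tx":0,"ty":0,"tz":2,"gripper":0},{"ax":0,"ay":0,"az":0,"tx":0,"ty":0,"tz":4,"gripper":0},{"ax":0,"ay":0,"az":0,"tx":0,"ty":0,"tz":10,"gripper":0},{"ax":0,"ay":0,"az":0,"tx":0,"ty":0,"tz":25,"gripper":0},{"ax":0,"ay":0,"az":0,"tx":0,"ty":0,"tz":35,"gripper":0},{"ax":0,"ay":0,"az":0,"tx":0,"ty":0,"tz":35,"gripper":0},{"ax":0,"ay":0,"az":0,"tx":0,"ty":-15,"tz":30,"gripper":0},{"ax":0,"ay":0,"az":0,"tx":0,"ty":-30,"tz":10,"gripper":0},{"ax":0,"ay":0,"az":0,"tx":0,"ty":-38,"tz":0,"gripper":0},{"ax":0,"ay":0,"az":0,"tx":0,"ty":-38,"tz":0,"gripper":0},{"ax":0,"ay":0,"az":0,"tx":0,"ty":-38,"tz":0,"gripper":0},{"ax":0,"ay":0,"az":0,"tx":0,"ty":-38,"tz":0,"gripper":0},{"ax":0,"ay":0,"az":0,"tx":0,"ty":-20,"tz":0,"gripper":0},{"ax":0,"ay":0,"az":0,"tx":0,"ty":-6,"tz":0,"gripper":0},{"ax":0,"ay":0,"az":0,"tx":0,"ty":0,"tz":0,"gripper":0},{"ax":0,"ay":0,"az":0,"tx":0,"ty":0,"tz":0,"gripper":0},{"ax":0,"ay":0,"az":0,"tx":0,"ty":0,"tz":0,"gripper":0},{"ax":0,"ay":0,"az":0,"tx":0,"ty":0,"tz":0,"gripper":0}]'
python3 - <<'E'
from h import *
s=r.grab_frame("side");t=r.grab_frame("top");print(r.get_state()["time"],r.get_state()["contact_force"])
k=lambda im,x,y:cv2.resize(im[y:y+120,x:x+100],(400,480),interpolation=cv2.INTER_CUBIC)
cv2.imwrite("pics/c5.png",np.hstack([k(s,270,230),k(t,195,195)]))
E
```

```text
time: 16.68
tool_pos: [0.4758, -0.0966, 0.2047]
tool_rot: [-3.141, -0.0, 1.658]
contact_force: [-0.4, 0.9, -0.1]
grip_width: 0.007
grasp_force: 0.0
16.7833 [-0.14935232  0.72137248  0.2832491 ]
```

View pics/c5.png

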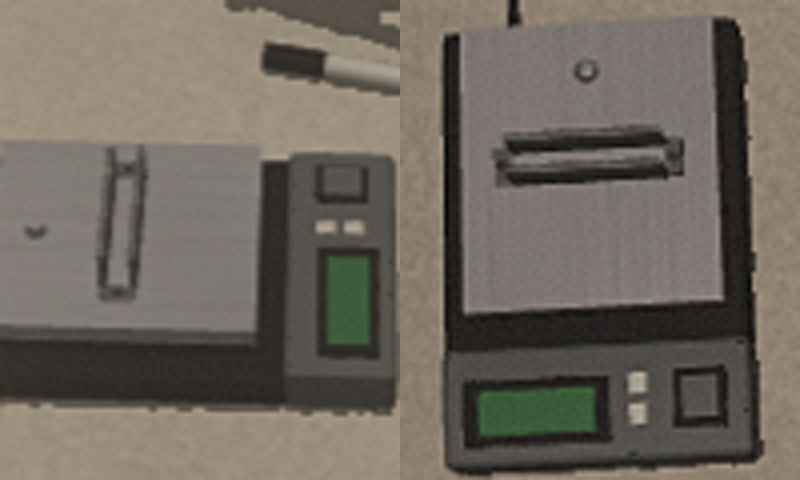

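The platter is seated square with the pin showing in its hole (top px about (241,213)). The key is up, the arm is clear of everything, and the marker has not moved.

```bash
python3 -c "
from workcell import r
print(r.close_job())"
```

```text
the job is handed in; nothing more can be done
None
```

The platter is back the right way round, level on its pads with its hole over the pin; the zero key was then pressed to its stop and came back up, and the job was handed in at about 17 s with the arm clear (no verdict was returned).

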